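Portion of mussels from the hopper into a pan

TASK

Bring the saucepan in under the mussel hopper, into its corner stop, then draw the shutter open by its turned-up tab and let the whole portion of six mussels drop into the pan. Slide the shutter fully home again and leave the filled pan standing there under the outlet; do not disturb the bowl or the knife.

Things in the scene. Friction and masses are not known exactly. Their poses are not given: they have to be found in the camera images.
- hopper: Stainless gravity hopper on a bench stand, bolted down. Origin on the table straight below the middle of the outlet; x axis from its front (robot's side) to its back, y to its left, z up. Walls are upright to 190 mm, then flare to an open mouth (x -67 to 85, y -47 to 47 mm) 304 mm high. Two 25 mm posts, 270 mm high, stand behind it at x 104, y +-45 mm; under the outlet front and right are open.
- outlet (a point): Middle of the 80 x 80 mm outlet, at the underside of the shutter, 120 mm above the table. The shutter's 4 mm blade (top at 124 mm) lies right under the outlet; its guides, top at 130 mm, at x +-43 to 53 mm, reach from y -53 to 97 mm in the hopper's frame.
- stop (a point): Inner corner of the pan's stop, on the table, at x 78, y 78 mm in the hopper's frame: two bars 12 mm thick and 25 mm high, one along the back (face at x 78 mm, from y -95 to 95), one along the left (face at y 78 mm, from x -60 to 90). A pan pushed against both stands centred under the outlet to 4 mm; one that lies within 20 mm of straight below the outlet is well placed.
- shutter (a joint): Slide of the shutter (m): 0 is fully home (outlet shut), 0.088 fully drawn (outlet clear). It opens to the left, along the hopper's +y, takes about 3 to 5 N and stays where it is left. A flat strap 44 mm wide, level with the blade, runs from it to the left and ends in a turned-up pull tab.
- tab (a point): Top middle of the shutter's turned-up pull tab, 166 mm above the table; it moves with the shutter and, shut, lies at x 0, y 135 mm in the hopper's frame, 92 mm out from the side wall. An upright plate 60 mm wide (along the hopper's x), 3 mm thick, with a rolled top edge 10 mm thick (top at 171 mm), standing 47 mm above the strap (top at 124 mm). Free on both sides.
- pan: Light aluminium saucepan, 350 g (may vary by 30 %), loose on the table: 150 mm outside diameter, 80 mm high, wall 3 mm, floor 4 mm. Origin at the centre of its underside, z up. Its straight dark steel handle points along its -x, from the wall (75 mm) to 224 mm from the centre: 20 mm wide, 12 mm thick, its middle 61 mm above the table. It slides easily on the table.
- mussel1: One of the six closed mussels that lie in the hopper's throat on the shutter: 50 x 24 x 20 mm, 14 g, dark. Origin at the middle of the shell, x along its length.
- mussel2: One of the six closed mussels that lie in the hopper's throat on the shutter: 50 x 24 x 20 mm, 14 g, dark. Origin at the middle of the shell, x along its length.
- mussel3: One of the six closed mussels that lie in the hopper's throat on the shutter: 50 x 24 x 20 mm, 14 g, dark. Origin at the middle of the shell, x along its length.
- mussel4: One of the six closed mussels that lie in the hopper's throat on the shutter: 50 x 24 x 20 mm, 14 g, dark. Origin at the middle of the shell, x along its length.
- mussel5: One of the six closed mussels that lie in the hopper's throat on the shutter: 50 x 24 x 20 mm, 14 g, dark. Origin at the middle of the shell, x along its length.
- mussel6: One of the six closed mussels that lie in the hopper's throat on the shutter: 50 x 24 x 20 mm, 14 g, dark. Origin at the middle of the shell, x along its length.
- bowl: Bystander: empty white bowl, 130 mm across, 55 mm high, standing at the left, partly below the drawn shutter (which clears it). Origin at the centre of its underside.
- shell_knife: Bystander: short shellfish knife lying flat at the front left, 170 mm long, 18 mm thick, handle to its -x. Origin on the table below its middle.

How it is judged (in metres and radians):
On the way, in this order (a step that is already met when the one before it is completed fails the run):
1. the pan stands on the table under the outlet, in its corner stop, while the shutter is still shut (horizontal distance between pan and outlet below 0.02 m and height (world z) of pan below 0.006 m and value of joint shutter below 0.004 m), for 0.2 s.
2. with the shutter drawn open, all six mussels have dropped into the pan (value of joint shutter above 0.03 m and horizontal distance between each of mussel1, mussel2, mussel3, mussel4, mussel5, mussel6 and pan below 0.074 m and z of each of mussel1, mussel2, mussel3, mussel4, mussel5, mussel6 in the frame of pan below 0.08 m), for 0.2 s.
At the end, for the whole second after the job is handed in: The shutter is home to within 4 mm; the pan stands upright on the table within 30 mm of straight under the outlet; all six mussels lie in the pan, below its rim; pan and mussels are at rest (value of joint shutter below 0.004 m and horizontal distance between pan and outlet below 0.03 m and height (world z) of pan below 0.006 m and angle between pan's own z axis and vertical below 0.08 rad and linear speed of pan below 0.02 m/s and horizontal distance between each of mussel1, mussel2, mussel3, mussel4, mussel5, mussel6 and pan below 0.074 m and z of each of mussel1, mussel2, mussel3, mussel4, mussel5, mussel6 in the frame of pan below 0.08 m and linear speed of each of mussel1, mussel2, mussel3, mussel4, mussel5, mussel6 below 0.05 m/s); the robot touches nothing.
It fails at once if the bowl is moved by more than 30 mm (distance of bowl from where it was at the start of the episode above 0.03 m).
It fails at once if the knife is moved by more than 30 mm (distance of shell_knife from where it was at the start of the episode above 0.03 m).
It also fails if it takes over 59 s, if anything falls off the work surface, if the arm or the gripper's body presses on something with over 40 N, if the wrist force passes 120 N, or if a joint passes its speed limit or range.

ROBOT

A 6-joint arm with a two-finger parallel gripper is mounted at the origin on the work surface. World frame = base frame: x ahead of the robot, y to its left, z up, the work surface at z = 0. Lengths are in mm, angles in rad, forces in N, time in s.
With the tool pointing down it reaches from about 325 to 900 mm from the base axis. Payload 6.1 kg.
Tool frame: the origin (TCP) lies on the centre line of the jaws, within the pads' length; the fingertips stand 17 mm ahead of it and the grasp point (between the pads) lies 2 mm behind it; z points along the fingers, y is the line along which they close (so a half turn about z gives the same grasp; the last joint's range is limited). The gripper opens to 87 mm and grips with 3 to 60 N. Pads are 19 mm wide; open, the fingers measure 117 mm over their backs; the gripper's body (75 mm by 190 mm) begins 51 mm behind the grasp point.
Start: joints at [1.201, 0.22, 1.526, -0, 1.395, -0.126], TCP at [150.869, 606.51, 239.538] pointing down, gripper open.
Joint ranges: [-2.98, 2.98], [-0.91, 2.08], [0.09, 2.57], [-1.24, 4.39], [0.2, 2.65], [-2.68, 2.68]. Speed limits (rad/s): [2.57, 2.57, 3.01, 3.14, 3.14, 3.14].

INTERFACE

Orientations are given as a unit quaternion [x, y, z, w].
In Python, from plant import robot, snapshot, camera_params, hand_in gives the robot as it stands. The module is installed in compiled form; this text tells all that it offers.
- The arm moves only by the shell command python3 -m pendant 'ROWS' [FORCE]. ROWS is JSON, one flat list of numbers, 5 for each row, row after row: the finger opening in m, from 0 to 0.087, then the shift along the world's x, y, z in m, then the turn about the world's z in rad. A call has exactly 8 rows; each row is the pose to reach, as a shift and turn from the pose commanded when the call began; what a row does not reach only later rows make up. A row lasts 1/8 s, in which the tool goes at most 62.5 mm and 10.7 degrees, less where a joint would pass 70% of its speed; a pose out of reach is approached as far as the arm can. A call with a gripper value outside its range is refused whole. The fingers move at their own pace and stop on an object; FORCE is the grip in N (left out, the last holds). Time passes only in rows, so rows that repeat a pose let the fingers close, or fill a call up. It gives the time, the measured TCP pose, the force, the opening and the grip force at its end, in the units of the state.
- robot.get_state(): the state, without advancing time (a new reading comes with each control period).
- snapshot(name): name is "scene" or "top" or "wrist"; returns the picture (400x640x3 uint8, red, green, blue); there is no depth.
- camera_params(name): a dict with "fx", "fy", "cx", "cy" (pixels), "T" (4x4, takes a point from camera to world coordinates); the wrist camera has in their place "hand_eye" (4x4, takes a point from camera to tool coordinates, whose origin is the TCP and whose axes are the flange's). Camera axes: x right, y up, looking along -z (the intrinsics and any distortion apply to the point x, -y, -z); pixel columns grow to the right and rows downward; lengths in mm; the calibration is good to about 2 mm. A picture is of the moment at which its call begins: read the wrist's pose just before it. camera_params takes no time and is no camera call.
- hand_in(): hands the job in; it is judged then, once.
The state is a dict: "time": time; "q": joint angles; "joint_vel": joint speeds; "joint_torque": joint torques, N m; "ee_pos": TCP position; "ee_rot": TCP orientation; "contact_force": force on the tool from outside, world axes, zero at the start; "moment": the same for the moment, N m; "finger_gap": finger opening in mm; "finger_force": force on a finger pad.
Only numpy, scipy, OpenCV 4.12 (cv2) and the standard library are available. Lean on these libraries where they do the work, as an engineer would, in place of code of your own. Each camera call takes 0.05 s, during which the arm holds its last target. There are 200 camera calls.

## Working session

There is one attempt and no reset: what is moved stays moved. The work goes in short steps, Python scripts to look and compute and a shell command to move; the robot and the scene stay as the last step left them, time stands still between calls to the robot, and variables do not carry over. Pictures are saved under pics/ and viewed, at most 10 in all, crops included, and the job is handed in when it is done.

```bash
mkdir -p pics
python3 - <<'E'
from plant import robot,snapshot,camera_params
import cv2
s=robot.get_state();print(s)
for n in("scene","top"):
    cv2.imwrite(f"pics/{n}0.png",snapshot(n)[:,:,::-1]);print(n,camera_params(n))
print(camera_params("wrist"))
E
```

```text
{'time': 0.0, 'q': array([ 1.20090333e+00,  2.21234424e-01,  1.52758578e+00, -2.33505680e-05,
        1.39471994e+00, -1.26093997e-01]), 'joint_vel': array([-0.00053933,  0.00024417, -0.00025521,  0.00043324, -0.0005072 ,
       -0.00104138]), 'joint_torque': array([-1.51107079e-04, -4.94618762e+01, -3.87376606e+01,  6.98140869e-02,
        5.69750648e-02, -1.39164190e-04]), 'ee_pos': array([150.66371342, 605.96611078, 238.44550329]), 'ee_rot': array([ 1.21595730e-01,  9.92579231e-01, -9.46777817e-04, -2.27874061e-04]), 'contact_force': array([-0.28922028, -0.18768132, -0.23165146]), 'moment': array([-0.0213953 ,  0.00064551, -0.01566777]), 'finger_force': 0.0, 'finger_gap': 86.98926064285158}
scene {'fx': 384.35065989677537, 'fy': 384.35065989677537, 'cx': 321.4087730225681, 'cy': 198.92820305481277, 'T': array([[ 1.57045926e-01, -8.79893033e-01,  4.48469427e-01,
         9.42936265e+02],
       [ 9.87586222e-01,  1.38462830e-01, -7.41720866e-02,
        -1.02462523e+02],
       [ 3.16715609e-03,  4.54550651e-01,  8.90715260e-01,
         9.75379215e+02],
       [ 0.00000000e+00,  0
[... 262 characters left out ...]
-9.99701657e-01,  2.07436321e-02, -1.28956705e-02,
        -3.80460798e+01],
       [-9.76366919e-03,  1.44566094e-01,  9.89446974e-01,
         1.15015817e+03],
       [ 0.00000000e+00,  0.00000000e+00,  0.00000000e+00,
         1.00000000e+00]])}
{'fx': 332.350698494361, 'fy': 332.350698494361, 'cx': 320.63346145414704, 'cy': 196.80729617925, 'hand_eye': array([[ 1.49600848e-04,  9.61306765e-01,  2.75480092e-01,
         7.48943161e+01],
       [ 9.99999981e-01, -1.78058101e-04,  7.82909996e-05,
        -1.07111064e+00],
       [ 1.24313130e-04,  2.75480075e-01, -9.61306774e-01,
        -1.45229987e+02],
       [ 0.00000000e+00,  0.00000000e+00,  0.00000000e+00,
         1.00000000e+00]])}
```

View pics/scene0.png

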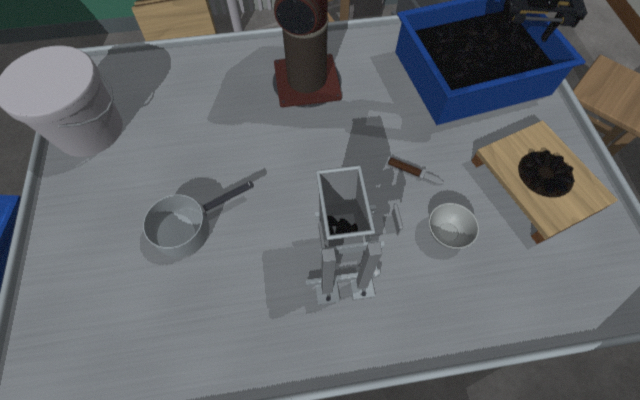

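View pics/top0.png

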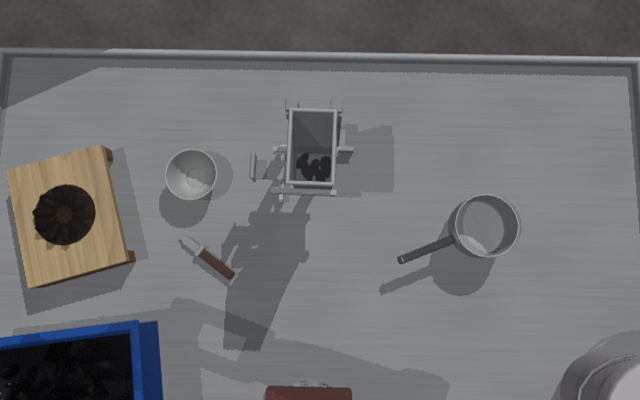

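Scene: pan at about (174,222), hopper mouth about (345,200), tab (397,216). Top: pan at (487,226), hopper mouth (313,148), tab (253,166). I'll enlarge for exact pixels.

Run:
```python
import cv2
a=cv2.imread("pics/top0.png");b=cv2.imread("pics/scene0.png")
c=cv2.resize(a[95:205,155:365],None,fx=3.8,fy=3.8,interpolation=cv2.INTER_CUBIC)
d=cv2.resize(a[180:285,370:530],None,fx=3.8,fy=3.8,interpolation=cv2.INTER_CUBIC)
cv2.imwrite("pics/c1.png",c);cv2.imwrite("pics/c2.png",d)
print(c.shape,d.shape)
```

```text
(418, 798, 3) (399, 608, 3)
```

View pics/c1.png

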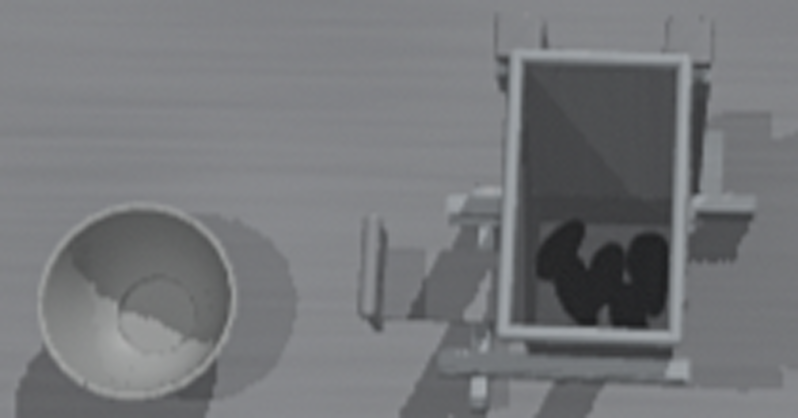

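View pics/c2.png

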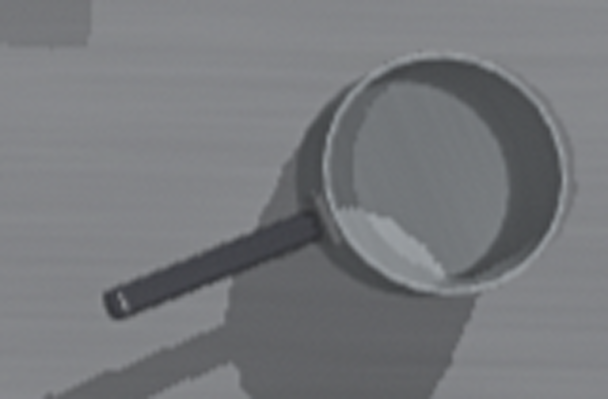

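```bash
cat > h.py <<'E'
import numpy as np, json
from plant import camera_params
def ray(name,uv,z):
    p=camera_params(name);T=p["T"]
    d=T[:3,:3]@np.array([(uv[0]-p["cx"])/p["fx"],-(uv[1]-p["cy"])/p["fy"],-1]);o=T[:3,3]
    return (o+d*(z-o[2])/d[2])[:2]
E
python3 - <<'E'
from h import *
c1=lambda u,v:((u+.5)/3.8-.5+155,(v+.5)/3.8-.5+95)
c2=lambda u,v:((u+.5)/3.8-.5+370,(v+.5)/3.8-.5+180)
P=np.array([ray("top",c1(*q),304) for q in[(511,50),(692,54),(681,346),(497,340)]])
L=np.array([[85,47],[85,-47],[-67,-47],[-67,47]],float)
print(P,np.linalg.norm(P-np.roll(P,1,0),axis=1))
a=P-P.mean(0);b=L-L.mean(0)
th=np.arctan2((b[:,0]*a[:,1]-b[:,1]*a[:,0]).sum(),(a*b).sum())
R=np.array([[np.cos(th),-np.sin(th)],[np.sin(th),np.cos(th)]])
o=P.mean(0)-R@L.mean(0);print("hopper",o,th,"res",P-(L@R.T+o))
print("tab meas",ray("top",c1(372,268),171),ray("top",c1(374,217),171),ray("top",c1(371,320),171),"pred",R@[0,135]+o)
b=ray("top",c1(138,300),55);print("bowl",b,R.T@(b-o))
c=ray("top",c2(447.5,174),80);print("pan",c,"dia",ray("top",c2(325,174),80)-ray("top",c2(570,174),80))
e=ray("top",c2(118,302),67);w=ray("top",c2(318,222),67);h=w-e
print("end",e,"wall",w,"yaw",np.arctan2(h[1],h[0]),np.arctan2(*(c-e)[::-1]),np.linalg.norm(e-c))
print("stop",R@[78,78]+o)
# knife in top raw
for q in[(181,239),(233,274)]:print("knife",ray("top",q,9))
E
```

```text
[[687.46317105  42.23960695]
 [687.07137261 -50.00070298]
 [535.87302091 -47.25373965]
 [537.02706592  44.23565709]] [150.44934677  92.24114203 151.22330299  91.496675  ]
hopper [602.85950507  -2.57129003] -0.013723166436570318 res [[-1.0332989  -1.01824491]
 [-0.13516018  0.732594  ]
 [ 0.65217561  1.39370151]
 [ 0.51628347 -1.1080506 ]]
tab meas [603.36305815 131.06846279] [633.73591566 131.25959288] [572.67774403 130.27519644] pred [604.71207439 132.41599821]
bowl [606.15471503 301.74921551] [ -0.88121019 304.33706966]
pan [ 490.9330169  -411.79522487] dia [ -3.22897452 150.78943746]
end [ 408.25865321 -210.51130418] wall [ 460.55441421 -335.03784419] yaw -1.173205100778183 -1.1810699779251794 217.6011653086523
stop [681.92253389  74.35099201]
knife [447.96738322 330.27971852]
knife [364.15582657 195.18039509]
```

Hopper measured at (602.5,-3), yaw ≈ -0.014. The tab and mouth sizes check out. The pan is at (491,-412), yaw -1.178, with rim diameter 151 as expected. The handle grasp point is about (418,-236).

```bash
python3 -m pendant '[0.087,0.229,-0.456,0,-0.5,0.087,0.229,-0.456,0,-0.5,0.087,0.229,-0.456,0,-0.5,0.087,0.229,-0.456,0,-0.5,0.087,0.229,-0.456,0,-0.5,0.087,0.229,-0.456,0,-0.5,0.087,0.229,-0.456,0,-0.5,0.087,0.229,-0.456,0,-0.5]'
python3 -m pendant '[0.087,0.038,-0.387,-0.04,-0.433,0.087,0.038,-0.387,-0.04,-0.433,0.087,0.038,-0.387,-0.04,-0.433,0.087,0.038,-0.387,-0.04,-0.433,0.087,0.038,-0.387,-0.04,-0.433,0.087,0.038,-0.387,-0.04,-0.433,0.087,0.038,-0.387,-0.04,-0.433,0.087,0.038,-0.387,-0.04,-0.433]'
python3 - <<'E'
from plant import robot,snapshot
import cv2
s=robot.get_state();print(s["ee_pos"],s["ee_rot"],s["time"])
cv2.imwrite("pics/w1.png",snapshot("wrist")[:,:,::-1])
E
```

```text
time: 1.1
ee_pos: [375.6, 157.8, 239.5]
ee_rot: [0.363, 0.932, 0.0, 0.0]
contact_force: [1.2, 1.0, -0.8]
finger_gap: 87.0
finger_force: 0.0
time: 2.1
ee_pos: [412.8, -227.4, 198.9]
ee_rot: [0.556, 0.831, 0.0, -0.001]
contact_force: [0.1, 0.3, -0.0]
finger_gap: 87.0
finger_force: 0.0
[ 412.78978197 -227.44342653  198.89586547] [ 5.55862302e-01  8.31273835e-01  2.61940351e-04 -9.18790575e-04] 2.1
```

View pics/w1.png

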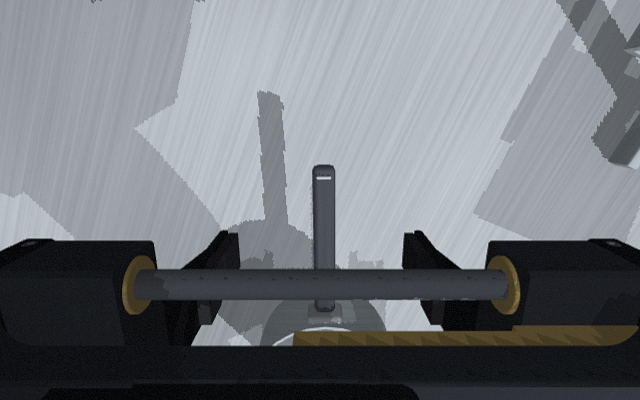

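The handle runs vertically at column 323, centred and aligned, with its tip at (323,166). I'll check the tip and grip position.

```bash
cat >> h.py <<'E'
def wray(uv,z,pos,quat):
    from scipy.spatial.transform import Rotation as Ro
    p=camera_params("wrist");H=p["hand_eye"];R=Ro.from_quat(quat).as_matrix()
    d=R@H[:3,:3]@np.array([(uv[0]-p["cx"])/p["fx"],-(uv[1]-p["cy"])/p["fy"],-1]);o=R@H[:3,3]+pos
    return (o+d*(z-o[2])/d[2])[:2]
E
python3 - <<'E'
from h import *
from plant import robot
s=robot.get_state();print(s["ee_pos"])
a=wray((323.5,167),67,s["ee_pos"],s["ee_rot"]);b=wray((323.5,265),67,s["ee_pos"],s["ee_rot"])
d=b-a;d/=np.linalg.norm(d);print(a,b,"yaw",np.arctan2(d[1],d[0]),"grip",a+34*d,"pan",a+224*d)
E
```

```text
[ 412.95539664 -226.43723217  199.08659579]
[ 406.86868715 -205.96624322] [ 442.20849997 -290.48149224] yaw -1.1747443702731672 grip [ 419.98517071 -237.3343458 ] pan [ 493.28316702 -412.62668373]
```

```bash
python3 -m pendant '[0.087,0.006,-0.009,-0.05,0,0.087,0.006,-0.009,-0.1,0,0.087,0.006,-0.009,-0.139,0,0.087,0.006,-0.009,-0.139,0,0,0.006,-0.009,-0.139,0,0,0.006,-0.009,-0.139,0,0,0.006,-0.009,-0.139,0,0,0.006,-0.009,-0.139,0]' 40
```

```text
time: 3.15
ee_pos: [419.7, -236.7, 61.4]
ee_rot: [0.555, 0.832, -0.0, 0.001]
contact_force: [-0.1, 0.2, -1.0]
finger_gap: 55.1
finger_force: 0.0
```

```bash
python3 -m pendant '[0,0,0,0,0,0,0,0,0,0,0,0,0,0,0,0,0,0,0,0,0,0,0,0,0,0,0,0,0,0,0,0,0,0,0,0,0,0,0,0]' 40
```

```text
time: 4.15
ee_pos: [419.2, -236.3, 60.4]
ee_rot: [0.555, 0.832, -0.0, -0.0]
contact_force: [-0.3, -0.6, -2.2]
finger_gap: 19.7
finger_force: 40.0
```

```bash
python3 -m pendant '[0,-0.002,-0.002,0,0.05,0,-0.004,-0.004,0,0.12,0,-0.006,-0.006,0,0.2,0,-0.009,-0.009,0,0.29,0,-0.012,-0.012,0,0.38,0,-0.014,-0.014,0,0.47,0,-0.017,-0.017,0,0.54,0,-0.017,-0.018,0,0.58]'
python3 -m pendant '[0,-0.002,-0.002,0,0.05,0,-0.004,-0.004,0,0.12,0,-0.006,-0.006,0,0.2,0,-0.009,-0.009,0,0.29,0,-0.012,-0.012,0,0.38,0,-0.014,-0.014,0,0.47,0,-0.017,-0.017,0,0.54,0,-0.017,-0.018,0,0.58]'
python3 - <<'E'
from plant import robot,snapshot
import cv2
s=robot.get_state();print(s["ee_pos"],s["ee_rot"],s["time"])
cv2.imwrite("pics/t2.png",snapshot("top")[:,:,::-1])
E
```

```text
time: 5.15
ee_pos: [401.8, -254.7, 60.5]
ee_rot: [0.294, 0.956, -0.0, -0.0]
contact_force: [-1.7, -1.9, -0.1]
finger_gap: 19.6
finger_force: 40.2
time: 6.15
ee_pos: [385.2, -272.9, 60.6]
ee_rot: [0.008, 1.0, -0.0, 0.0]
contact_force: [-0.3, -2.5, -2.1]
finger_gap: 19.2
finger_force: 40.2
[ 385.16855108 -272.85110486   60.63342039] [ 8.34297691e-03  9.99965140e-01 -2.83001593e-04  1.82330786e-04] 6.15
```

View pics/t2.png

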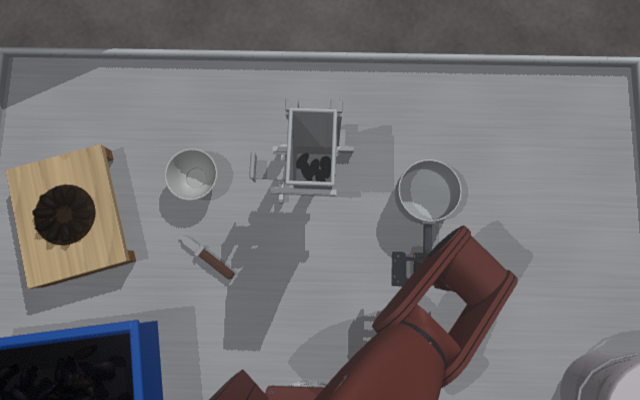

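The pan is now aligned with its handle toward the robot, rim centre about (430,190.5) px.

Run:
```python
from h import *
print(ray("top",(430,190.5),80),ray("top",(398,190),80)-ray("top",(462,190),80))
```

```text
[ 571.42643974 -278.35864034] [ -3.13229744 151.75564254]
```

```bash
python3 -m pendant '[0,0,0.02,0,0,0,0.002,0.05,0,0,0,0.004,0.085,0,0,0,0.006,0.125,0,0,0,0.01,0.165,0,0,0,0.013,0.205,0,0,0,0.015,0.235,0,0,0,0.015,0.255,0,0]'
python3 -m pendant '[0,0.003,0.005,0,0,0,0.006,0.01,0,0,0,0.01,0.014,0,0,0,0.014,0.018,0,0,0,0.016,0.02,0,0,0,0.017,0.022,0,0,0,0.018,0.023,0,0,0,0.018,0.023,0,0]'
python3 - <<'E'
from plant import robot,snapshot
import cv2
s=robot.get_state();print(s["ee_pos"],s["ee_rot"],s["time"],s["contact_force"])
a=snapshot("scene")[150:310,230:480,::-1]
cv2.imwrite("pics/s3.png",cv2.resize(a,None,fx=3,fy=3,interpolation=cv2.INTER_CUBIC))
E
```

```text
time: 7.2
ee_pos: [399.6, -15.5, 60.5]
ee_rot: [0.008, 1.0, 0.0, -0.0]
contact_force: [0.1, -3.1, -1.1]
finger_gap: 19.4
finger_force: 40.3
time: 8.2
ee_pos: [418.4, 5.8, 60.5]
ee_rot: [0.008, 1.0, 0.0, 0.0]
contact_force: [-0.3, -1.2, -1.9]
finger_gap: 19.2
finger_force: 40.1
[418.38672317   5.76258483  60.52179935] [8.37556141e-03 9.99964915e-01 3.72653251e-05 1.34525479e-04] 8.2 [-0.33727225 -1.24152224 -1.87168353]
```

View pics/s3.png

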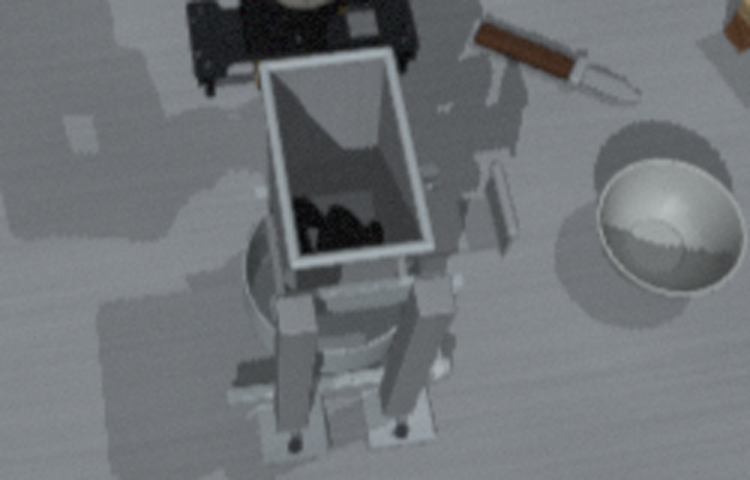

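The pan is under the hopper, its back edge next to the rear bar. I'll nudge it to touch both bars.

```bash
python3 -m pendant '[0,0.001,0,0,0,0,0.002,0,0,0,0,0.003,0,0,0,0,0.003,0,0,0,0,0.003,0,0,0,0,0.003,0,0,0,0,0.003,0,0,0,0,0.003,0,0,0]'
python3 -m pendant '[0,0,0.001,0,0,0,0,0.002,0,0,0,0,0.003,0,0,0,0,0.003,0,0,0,0,0.003,0,0,0,0,0.003,0,0,0,0,0.003,0,0,0,0,0.003,0,0]'
```

```text
time: 9.25
ee_pos: [421.2, 5.7, 60.5]
ee_rot: [0.008, 1.0, 0.0, -0.0]
contact_force: [-1.5, -1.2, -0.9]
finger_gap: 19.5
finger_force: 40.0
time: 10.25
ee_pos: [421.4, 8.6, 60.6]
ee_rot: [0.008, 1.0, -0.0, 0.0]
contact_force: [-0.3, -2.7, 0.1]
finger_gap: 19.4
finger_force: 40.1
```

```bash
python3 -m pendant '[0,0.001,0,0,0,0,0.002,0,0,0,0,0.003,0,0,0,0,0.003,0,0,0,0,0.003,0,0,0,0,0.003,0,0,0,0,0.003,0,0,0,0,0.003,0,0,0]'
python3 -m pendant '[0,0,0.001,0,0,0,0,0.002,0,0,0,0,0.003,0,0,0,0,0.003,0,0,0,0,0.003,0,0,0,0,0.003,0,0,0,0,0.003,0,0,0,0,0.003,0,0]'
python3 - <<'E'
from plant import robot,snapshot
import cv2
t=snapshot("top")[90:240,225:385,::-1]
cv2.imwrite("pics/t4.png",cv2.resize(t,None,fx=4,fy=4,interpolation=cv2.INTER_CUBIC))
E
```

```text
time: 11.25
ee_pos: [421.9, 8.7, 60.1]
ee_rot: [0.008, 1.0, -0.0, -0.003]
contact_force: [-10.3, -4.6, 8.3]
finger_gap: 19.6
finger_force: 40.2
time: 12.25
ee_pos: [421.8, 11.1, 59.9]
ee_rot: [0.008, 1.0, -0.001, -0.003]
contact_force: [-10.1, -8.5, 5.8]
finger_gap: 19.8
finger_force: 40.4
```

View pics/t4.png

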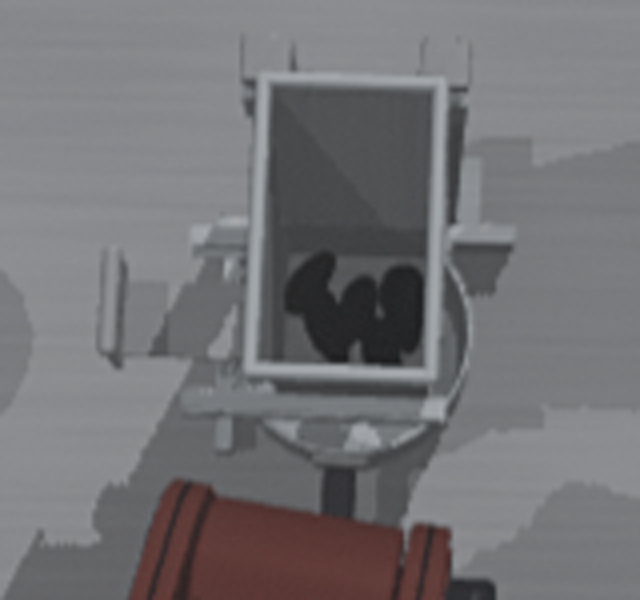

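Both bars are felt (-10 N and -8.5 N). The pan rim's rightmost point is about (471,335) in the crop.

```bash
python3 - <<'E'
from h import *
print(ray("top",(471/4+225,335/4+90),80)+[0,75], ray("top",(350/4+225,465/4+90),80)+[75,0])
E
python3 -m pendant '[0.087,0,0,0,0,0.087,0,0,0,0,0.087,0,0,0,0,0.087,0,0,0,0,0.087,0,0,0,0,0.087,0,0,0,0,0.087,0,0,0,0,0.087,0,0,0,0]'
```

```text
[607.85722233   4.53850546] [ 6.02759601e+02 -4.91354937e-02]
time: 13.3
ee_pos: [424.3, 11.7, 60.5]
ee_rot: [0.008, 1.0, 0.0, -0.0]
contact_force: [1.0, 0.2, -0.1]
finger_gap: 84.7
finger_force: 0.0
```

Pan is estimated within about 5 mm of the outlet. Next I lift, turn a quarter and go to the tab.

```bash
python3 -m pendant '[0.087,0,0,0.04,0,0.087,0,0,0.09,0,0.087,-0.01,0.02,0.14,-0.1,0.087,-0.02,0.06,0.16,-0.25,0.087,-0.02,0.1,0.16,-0.4,0.087,-0.02,0.12,0.16,-0.55,0.087,-0.02,0.12,0.16,-0.7,0.087,-0.02,0.12,0.16,-0.85]'
python3 -m pendant '[0.087,0,0,0,-0.15,0.087,0,0,0,-0.3,0.087,0,0,0,-0.45,0.087,0,0,0,-0.6,0.087,0,0,0,-0.72,0.087,0.03,0,0,-0.72,0.087,0.08,0,0,-0.72,0.087,0.13,0,0,-0.72]'
```

```text
time: 14.3
ee_pos: [404.1, 132.1, 220.5]
ee_rot: [0.422, 0.907, -0.0, -0.0]
contact_force: [0.6, 0.8, -0.6]
finger_gap: 87.1
finger_force: 0.0
time: 15.3
ee_pos: [535.7, 131.7, 220.7]
ee_rot: [0.713, 0.701, 0.0, 0.0]
contact_force: [0.0, -0.7, 0.4]
finger_gap: 86.9
finger_force: 0.0
```

```bash
python3 -m pendant '[0.087,0.04,0,0,0,0.087,0.068,0,0,0,0.087,0.068,0,-0.03,0,0.087,0.068,0,-0.055,0,0.087,0.068,0,-0.07,0,0.087,0.068,0,-0.07,0,0.05,0.068,0,-0.07,0,0.05,0.068,0,-0.07,0]' 30
python3 -m pendant '[0.05,0,0,0,0,0.05,0,0,0,0,0.05,0,0,0,0,0.05,0,0,0,0,0.05,0,0,0,0,0.05,0,0,0,0,0.05,0,0,0,0,0.05,0,0,0,0]' 30
```

```text
time: 16.3
ee_pos: [603.1, 131.8, 152.1]
ee_rot: [0.713, 0.701, 0.001, 0.001]
contact_force: [0.3, 1.1, -0.5]
finger_gap: 74.3
finger_force: 0.0
time: 17.3
ee_pos: [606.8, 131.7, 152.0]
ee_rot: [0.713, 0.701, 0.004, 0.004]
contact_force: [16.4, 1.4, -8.4]
finger_gap: 60.0
finger_force: 29.5
```

The tab is gripped (60.0 mm), with its centre about 4 mm farther in x. I'll relieve that, then draw.

```bash
python3 -m pendant '[0.05,0.003,0,0,0,0.05,0.005,0.003,0,0,0.05,0.005,0.012,0,0,0.05,0.006,0.027,0,0,0.05,0.006,0.045,0,0,0.05,0.006,0.063,0,0,0.05,0.006,0.077,0,0,0.05,0.006,0.086,0,0]'
python3 -m pendant '[0.05,0,0,0,0,0.05,0,0,0,0,0.05,0,0,0,0,0.05,0,0,0,0,0.05,0,0,0,0,0.05,0,0,0,0,0.05,0,0,0,0,0.05,0,0,0,0]'
python3 - <<'E'
from plant import robot,snapshot
import cv2
t=snapshot("top")[90:240,225:385,::-1];s=snapshot("scene")[150:300,260:420,::-1]
cv2.imwrite("pics/t5.png",cv2.resize(cv2.hconcat([t,s]),None,fx=2.5,fy=2.5,interpolation=cv2.INTER_CUBIC))
E
```

```text
time: 18.3
ee_pos: [608.3, 218.0, 151.7]
ee_rot: [0.713, 0.702, -0.0, 0.0]
contact_force: [-2.2, -3.5, 5.8]
finger_gap: 59.3
finger_force: 30.1
time: 19.3
ee_pos: [608.3, 218.8, 151.7]
ee_rot: [0.713, 0.702, 0.001, -0.0]
contact_force: [-1.8, 3.4, 5.3]
finger_gap: 59.6
finger_force: 30.1
```

View pics/t5.png

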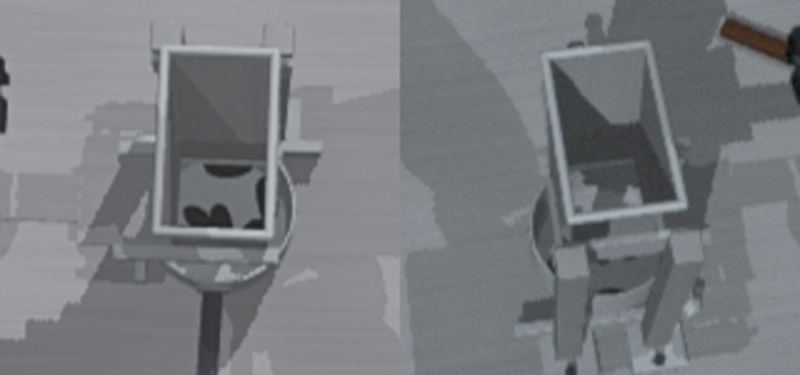

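The throat is empty and the mussels lie on the pan floor. Now I close the shutter.

```bash
python3 -m pendant '[0.05,0,-0.005,0,0,0.05,0,-0.017,0,0,0.05,0,-0.034,0,0,0.05,0,-0.052,0,0,0.05,-0.001,-0.068,0,0,0.05,-0.001,-0.08,0,0,0.05,-0.001,-0.086,0,0,0.05,-0.001,-0.088,0,0]'
python3 -m pendant '[0.05,0,-0.001,0,0,0.05,0,-0.002,0,0,0.05,0,-0.002,0,0,0.05,0,-0.002,0,0,0.05,0,-0.002,0,0,0.05,0,-0.002,0,0,0.05,0,-0.002,0,0,0.05,0,-0.002,0,0]'
```

```text
time: 20.4
ee_pos: [607.0, 131.6, 151.6]
ee_rot: [0.713, 0.701, 0.001, -0.001]
contact_force: [-4.3, 11.4, 7.2]
finger_gap: 60.0
finger_force: 30.1
time: 21.4
ee_pos: [607.0, 131.5, 151.7]
ee_rot: [0.712, 0.702, 0.002, -0.002]
contact_force: [-3.8, 12.4, 5.8]
finger_gap: 60.0
finger_force: 30.1
```

The shutter is against its home stop at the starting tab position. I'll release and withdraw.

```bash
python3 -m pendant '[0.087,0,0,0,0,0.087,0,0,0,0,0.087,0,0,0,0,0.087,0,0,0,0,0.087,0,0,0,0,0.087,0,0,0.02,0,0.087,0,0,0.05,0,0.087,0,0,0.09,0]'
python3 -m pendant '[0.087,0,0.03,0.04,0,0.087,0,0.05,0.08,0,0.087,0,0.05,0.08,0,0.087,0,0.05,0.08,0,0.087,0,0.05,0.08,0,0.087,0,0.05,0.08,0,0.087,0,0.05,0.08,0,0.087,0,0.05,0.08,0]'
python3 - <<'E'
from plant import robot,snapshot
import cv2
t=snapshot("top")[90:240,225:385,::-1];s=snapshot("scene")[150:300,260:420,::-1]
cv2.imwrite("pics/t6.png",cv2.resize(cv2.hconcat([t,s]),None,fx=2.5,fy=2.5,interpolation=cv2.INTER_CUBIC))
E
```

```text
time: 22.4
ee_pos: [606.9, 127.6, 242.1]
ee_rot: [0.713, 0.701, -0.0, -0.0]
contact_force: [0.8, 0.4, 0.3]
finger_gap: 86.9
finger_force: 0.0
time: 23.4
ee_pos: [607.2, 177.5, 320.2]
ee_rot: [0.713, 0.701, -0.0, -0.0]
contact_force: [0.1, 0.7, 0.7]
finger_gap: 87.0
finger_force: 0.0
```

View pics/t6.png

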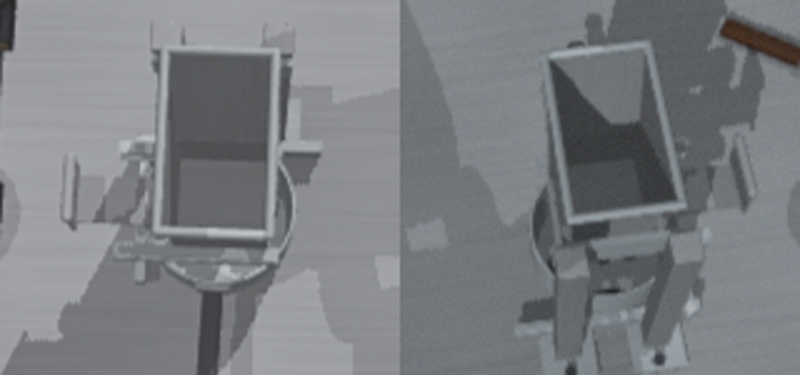

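The shutter is shut, the hopper is empty, the pan is in place and the gripper is clear.

```bash
python3 -c "
from plant import hand_in
print(hand_in())"
```

```text
the job is handed in; nothing more can be done
None
```

I handed the job in at about 23.5 s: the pan is in its corner stop under the outlet, the mussels dropped into it (hopper throat seen empty, no separate count of six), the shutter is pushed home against its stop, and the gripper is clear, with no contact with the bowl or knife. `hand_in()` gave no verdict.

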